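Set the fold mirror of the bench camera on a sighting square

ROBOT

A 6-joint arm with a two-finger parallel gripper is mounted at the origin on a cart in front of the work surface, level with it; the furniture and walls round the work are solid. World frame = base frame: x ahead of the robot, y to its left, z up, the work surface at z = 0. Lengths are in m, angles in rad, forces in N, time in s.
With the tool pointing down it reaches from about 0.425 to 0.95 m from the base axis. Payload 3.5 kg.
Tool frame: the origin (TCP) lies on the centre line of the jaws, within the pads' length; the fingertips stand 8 mm ahead of it and the grasp point (between the pads) lies 11 mm behind it; z points along the fingers, y is the line along which they close (so a half turn about z gives the same grasp; the last joint's range is limited). The gripper opens to 85 mm and grips with 20 to 120 N. Pads are 22 mm wide; open, the fingers measure 114 mm over their backs; the gripper's body (76 mm by 85 mm) begins 54 mm behind the grasp point. The pads swing forward as they close: fully open they stand 13 mm farther back than shut.
Start: joints at [-1.35, 0.286, 1.577, -0, 1.279, -0.15], TCP at [0.245, -0.629, 0.239] pointing down, gripper open.
Joint ranges: [-2.77, 2.77], [-0.9, 2.22], [0.21, 2.48], [-1.53, 4.67], [0.24, 2.81], [-2.84, 2.84]. Speed limits (rad/s): [2.79, 2.79, 3.14, 3.14, 3.14, 3.14].

INTERFACE

Orientations are given as a unit quaternion [x, y, z, w].
In Python, from plant import ctrl gives the robot as it stands. The module is installed in compiled form; this text tells all that it offers.
- The arm moves only by the tool send_rows, never from a script. Its argument "steps" is a list of rows, each a list of 5 numbers: the shift along the tool's x, y, z in m, then the turn about the tool's z in degrees, then the opening, from -1 (shut) to 1 (fully open). A call has 1 to 12 rows; each row is the pose to reach, as a shift and turn from the pose commanded when the call began, along the tool's axes at that moment; what a row does not reach only later rows make up. A row lasts 1/10 s, in which the tool goes at most 50 mm and 8.59 degrees, less where a joint would pass 70% of its speed; a pose out of reach is approached as far as the arm can. A call with a gripper value outside its range is refused whole. The fingers move at their own pace and stop on an object; "squeeze" is the grip in N (left out, the last holds). Time passes only in rows, so rows that repeat a pose let the fingers close. It gives the time, the measured TCP pose, the force, the opening and the grip force at its end, in the units of the state.
- ctrl.get_state(): the state, without advancing time (a new reading comes with each control period).
- ctrl.read_camera(name): name is "side" or "top" or "wrist"; returns the picture (420x560x3 uint8, red, green, blue); there is no depth.
- ctrl.calibration(name): a dict with "intrinsics" (3x3 intrinsics, pixels), "extrinsics" (4x4, takes a point from world to camera coordinates); the wrist camera has in their place "tool_from_camera" (4x4, takes a point from camera to tool coordinates, whose origin is the TCP and whose axes are the flange's). Camera axes: x right, y up, looking along -z (the intrinsics and any distortion apply to the point x, -y, -z); pixel columns grow to the right and rows downward; lengths in m; the calibration is good to about 2 mm. A picture is of the moment at which its call begins: read the wrist's pose just before it. calibration takes no time and is no camera call.
- ctrl.sign_off(): hands the job in; it is judged then, once.
The state is a dict: "time": time; "qpos": joint angles; "dq": joint speeds; "joint_efforts": joint torques, N m; "eef_pos": TCP position; "tcp_rot": TCP orientation; "contact_force": force on the tool from outside, world axes, zero at the start; "wrist_torque": the same for the moment, N m; "opening": opening from 0.0 (shut) to 1.0 (fully open); "finger_force": force on a finger pad.
Only numpy, scipy, OpenCV 4.12 (cv2) and the standard library are available. Lean on these libraries where they do the work, as an engineer would, in place of code of your own. Each camera call takes 0.05 s, during which the arm holds its last target. There are 200 camera calls.

TASK

Lay the metal sighting square on the bench with its cross bar flush against the front edge of the camera's base plate and the bar's right-hand end up against the stop on that edge, and let go of it. Then turn the mirror by the grip bar on its top, never touching the glass, until the camera sees the cross mark of the square in the middle of the mirror. Finish holding the mirror still at that angle, as it springs back when let go, with the square still in place; do not disturb the other things on the bench.

Things in the scene. Friction and masses are not known exactly. Their poses are not given: they have to be found in the camera images.
- imaging_base: dark base plate of the camera station, fixed to the bench, 110 (its x) x 380 (its y) x 13 mm high, with a grey camera on a post near its left (+y) end and the mirror on a post right of it. Origin at the centre of its underside, at bench height; at yaw 0 its x points away from the robot and its y to the left. It stands anywhere within a few cm, turned by up to 0.12 rad
- plate_edge (a point): foot of the plate's front edge (the long straight edge nearer the robot), at its middle, 55 mm in front of the plate's centre; axes as the plate's: the edge runs along y, x points into the plate
- lens (a point): centre of the front of the camera's lens, 75 mm above the bench; the camera looks level along the plate's -y, straight at the mirror's axis, which is 119 mm away. The camera's top is 97 mm high
- mirror_angle (a joint): angle of the mirror about its upright axis, rad. 0 = parked against its stop, the glass facing the plate's -x (edge-on to the camera); it grows clockwise seen from above, to 1.25 at most, turning the glass towards the camera (the glass faces 45 deg between the plate's -x and +y at 0.785). A light spring (0.02 to 0.08 N m) drives it back to 0 when let go
- grip_bar (a point): centre of the upright grip bar on top of the mirror head, on the turning axis, 126 mm above the bench; the axis stands on the plate's lengthwise middle line, 50 mm right of (-y from) the plate's centre. The bar is 12 mm thick (this frame's x), 36 mm long (its y, parallel to the glass), 31 mm high (111 to 142 mm above the bench, standing on a round cap 28 mm across), and turns with the mirror; at mirror 0 its axes are the plate's
- mirror: the turning mirror head: 58 mm square dark frame from 46 to 104 mm above the bench, with a 47 mm square glass set in its face and the grip bar above; the middle of the reflecting face lies on the turning axis, 75 mm above the bench. Origin on the turning axis at bench height; its -x is the way the glass faces, z up
- view_line (a point): the camera's line of sight after the mirror: origin on the mirror's axis, 75 mm above the bench, x along the reflected view. It turns clockwise from above by twice the mirror's angle: along the plate's -y at mirror 0, along the plate's -x at 0.785
- edge_stop: small aluminium stop with a black thumb screw, clamped on the plate's front edge, fixed; it stands 22 mm out from the edge, is 16 mm wide and 26 mm high (the screw 36). Origin at bench height on the edge line, at the stop's left face (the one that looks to +y); axes as the plate's
- square: loose sighting square of bare metal, 0.2 to 0.4 kg, a T lying on the bench: a cross bar 120 mm long (its y), 18 wide, 18 high, and from its middle an arm 22 mm wide, 16 mm high that runs 150 mm to -x and carries an upright sight plate 36 wide, 6 thick, to 100 mm above the bench. Origin at bench height under the middle of the flush face, the cross bar's long face away from the arm; x points out of that face, so square x = plate x when it lies flush
- square_grip (a point): middle of the arm of the square, 55 mm from the flush face and 8 mm above its underside, near the balance point: take it here across the 22 mm width (along the square's y)
- square_left (a point): on the flush face, 56 mm to the square's +y of its middle, 6 mm above the underside
- square_right (a point): on the flush face, 56 mm to the square's -y of its middle, 6 mm above the underside
- square_end (a point): middle of the cross bar's -y end face, 60 mm from the square's middle, 9 mm behind the flush face; this end goes against the stop's left face
- cross_mark (a point): the black cross, 26 mm high and wide, on a pale disc on both faces of the sight plate: 150 mm from the flush face, 75 mm above the underside (the height of lens and mirror)
- petri_2: small closed petri dish, 57 mm across, 15 mm high, a bystander; origin under its centre
- beaker_50: small empty glass beaker, 45 mm across, 60 mm high, a bystander; origin under its centre
- marker: marker pen lying down, 135 mm long, a bystander; origin under its centre
- tweezers: steel tweezers lying down, 122 mm long, a bystander; origin under its centre
- weigh_boat: square white weighing dish, 70 x 70 x 21 mm, a bystander; origin under its centre
- timer: flat white bench timer, 66 x 66 x 18 mm, a bystander; origin under its centre

How it is judged:
On the way, in this order (a step that is already met when the one before it is completed fails the run):
1. the square lies flat and at rest, flush against the plate's front edge and up against the stop, and is let go (x of square_left in the frame of plate_edge between -0.003 and 0.004 m and x of square_right in the frame of plate_edge between -0.003 and 0.004 m and y of square_end in the frame of edge_stop between -0.004 and 0.004 m and angle between square's own z axis and vertical below 0.05 rad and height (world z) of square between -0.004 and 0.004 m and linear speed of square below 0.02 m/s and contact force between each of the arm, the fingers and square below 0.1 N), for 0.3 s.
2. the mirror is held by the fingers at the angle that shows the cross mark to the camera (all of step 1 and y of cross_mark in the frame of view_line between -0.018 and 0.018 m and x of cross_mark in the frame of view_line above 0.1 m and contact force between the fingers and mirror above 0.3 N and velocity of joint mirror_angle between -0.1 and 0.1 rad/s), for 0.3 s.
At the end, for the whole second after the job is handed in: The square lies flat, untouched, both ends of its flush face within 3 mm of the plate edge, its right end within 4 mm of the stop; the fingers hold the mirror still where the reflected line of sight passes within 18 mm of the cross centre (about 2.5 deg of mirror angle either way) (all of step 2); the arm keeps its last pose, push and grip.
It fails at once if the mirror's glass is touched (contact force between mirror_glass and anything else above 0.5 N).
It fails at once if a bystander is moved by more than 25 mm (distance of any of petri_2, beaker_50, marker, tweezers, weigh_boat, timer from where it was at the start of the episode above 0.025 m).
It also fails if it takes over 58 s, if anything falls off the work surface, if the arm or the gripper's body presses on something with over 40 N, if the wrist force passes 120 N, or if a joint passes its speed limit or range.

## Working session

There is one attempt and no reset: what is moved stays moved. The work goes in short steps, Python scripts to look and compute and a tool call to move; the robot and the scene stay as the last step left them, time stands still between calls to the robot, and variables do not carry over. Pictures are saved under pics/ and viewed, at most 10 in all, crops included, and the job is handed in when it is done.

Besides the shell and the picture viewer there is one more tool, called after "Call:" as a command line: name --pt "numbers of a row" for each row, then --argument value for the rest. send_rows: Moves the arm, as the interface text tells. Its arguments: {"type":"object","properties":{"steps":{"type":"array","items":{"type":"array","items":{"type":"number"}}},"squeeze":{"type":"number"}},"required":["steps"]}

```bash
mkdir -p pics; cat > h.py <<'E'
import numpy as np, cv2
from plant import ctrl
def ray(name,u,v,c=None):
    c=c or ctrl.calibration(name); K=np.array(c["intrinsics"])
    d=np.linalg.inv(K)@[u,v,1]; d=np.array([d[0],-d[1],-d[2]])
    E=np.array(c["extrinsics"]); R,t=E[:3,:3],E[:3,3]
    return -R.T@t, R.T@d
def onz(name,u,v,z):
    o,d=ray(name,u,v); return o+d*(z-o[2])/d[2]
def proj(name,p):
    c=ctrl.calibration(name);E=np.array(c["extrinsics"]);q=E[:3,:3]@p+E[:3,3]
    w=np.array(c["intrinsics"])@[q[0],-q[1],-q[2]]; return w[:2]/w[2]
E
python3 - <<'E'
from h import *
for n in("top","side"):
    c=ctrl.calibration(n);print(n,c); im=ctrl.read_camera(n)
    cv2.imwrite(f"pics/{n}0.png",cv2.resize(im[:,:,::-1],(800,600),interpolation=cv2.INTER_CUBIC)); np.save(f"{n}0.npy",im)
print(ctrl.calibration("wrist"),ctrl.get_state())
E
```

```text
top {'intrinsics': array([[531.73105262,   0.        , 276.13248439],
       [  0.        , 531.73105262, 205.28306847],
       [  0.        ,   0.        ,   1.        ]]), 'extrinsics': array([[-0.0041852 , -0.99989734, -0.01370411,  0.03061441],
       [ 0.99004446, -0.00607128,  0.140624  , -0.49820717],
       [-0.14069276, -0.01297914,  0.98996823, -1.57755009],
       [ 0.        ,  0.        ,  0.        ,  1.        ]])}
side {'intrinsics': array([[446.37339482,   0.        , 285.16844968],
       [  0.        , 446.37339482, 203.57477159],
       [  0.        ,   0.        ,   1.        ]]), 'extrinsics': array([[ 0.82561659, -0.56414741,  0.00974353, -0.3843355 ],
       [ 0.22612113,  0.3466456 ,  0.91033294, -0.22047073],
       [-0.51693953, -0.74938276,  0.41376201, -1.4153619 ],
       [ 0.        ,  0.        ,  0.        ,  1.        ]])}
{'intrinsics': array([[297.37651054,   0.        , 278.0027278 ],
       [  0.        , 297.37651054, 211.90530314],
       [  0.        ,   0.        ,   1.        ]]), 'tool_from_camera': array([[ 9.34922299e-05,  9.56650568e-01,
[... 303 characters left out ...]
time': 0.1, 'qpos': array([-1.34999628e+00,  2.87111236e-01,  1.57804633e+00,  7.04009372e-06,
        1.27860119e+00, -1.49989819e-01]), 'dq': array([-0.00064317, -0.00198565, -0.00431224, -0.00089814, -0.00035138,
       -0.00127797]), 'joint_efforts': array([ 1.98709909e-03, -4.07292581e+01, -2.93698668e+01, -7.40368500e-05,
        3.40784522e-03,  7.15481946e-06]), 'eef_pos': array([ 0.2444938 , -0.62853879,  0.23805419]), 'tcp_rot': array([ 9.82863138e-01,  1.84333607e-01, -3.49698378e-05, -1.08248974e-03]), 'contact_force': array([ 0.51166156,  0.68584112, -0.14800183]), 'wrist_torque': array([ 0.02480652, -0.0190357 , -0.03975183]), 'finger_force': 0.0, 'opening': 0.9963205820064299}
```

View pics/top0.png

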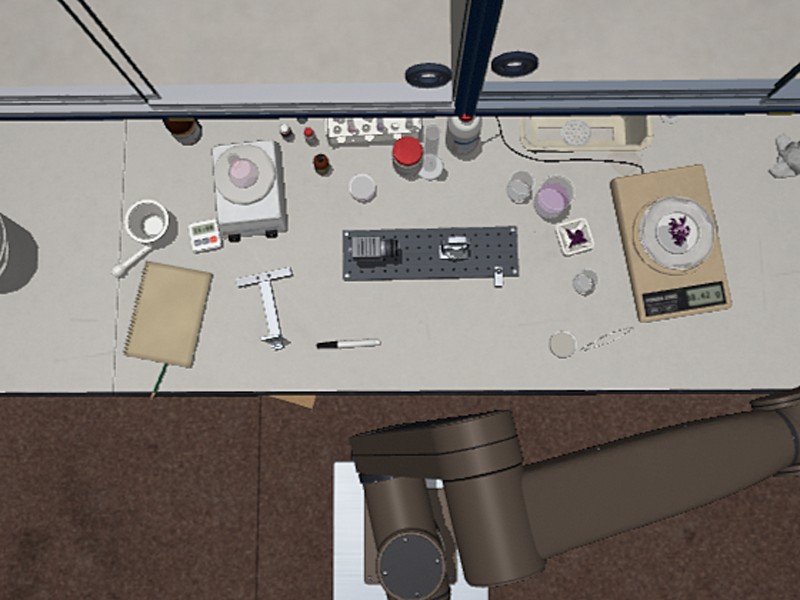

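View pics/side0.png

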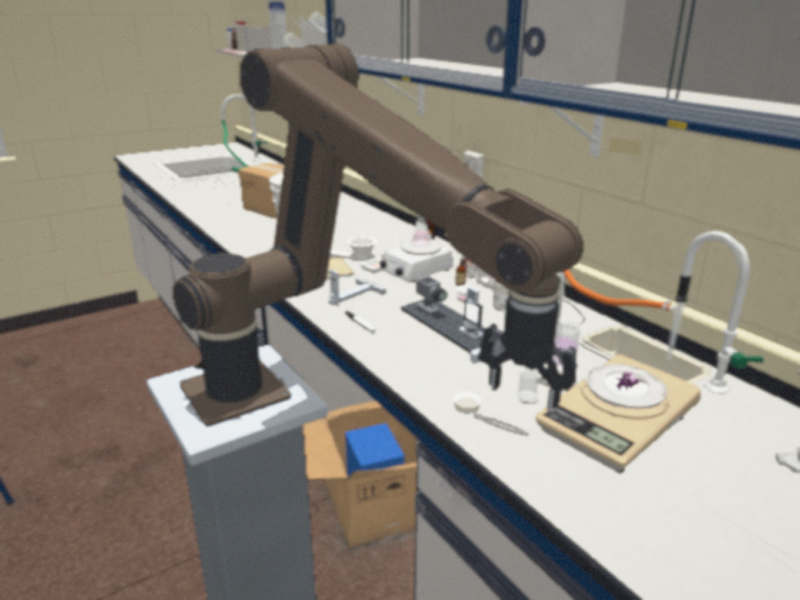

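Top view (800x600 scale): the square is at about (265,275) with its sight plate at (275,343). The plate spans (343–518, 227–280), the stop is at (498,277) and the marker at (348,344). The side view confirms the layout.

```bash
python3 - <<'E'
from h import *
im=np.load("top0.npy"); s=0.7
hsv=cv2.cvtColor(im,cv2.COLOR_RGB2HSV)
m=((hsv[:,:,2]<125)).astype(np.uint8); m[:150]=0;m[205:]=0;m[:,:232]=0;m[:,372:]=0
m=cv2.morphologyEx(m,cv2.MORPH_CLOSE,np.ones((7,7)))
c=max(cv2.findContours(m,0,2)[0],key=cv2.contourArea)
r=cv2.minAreaRect(c);b=cv2.boxPoints(r);print(r)
P=np.array([onz("top",*q,0.013) for q in b]);print(P, [np.linalg.norm(P[i]-P[i-1]) for i in range(4)])
a=cv2.resize(im[180:255,155:235],None,fx=5,fy=5,interpolation=cv2.INTER_CUBIC)
d=cv2.resize(im[150:205,235:370],None,fx=5,fy=5,interpolation=cv2.INTER_CUBIC)
o=np.zeros((600,800,3),np.uint8);o[:275,:675]=d;a=a[:320]
o[280:600,:400]=a
cv2.imwrite("pics/crop.png",o[:,:,::-1])
E
```

```text
((300.8160095214844, 180.82522583007812), (42.85771179199219, 122.31877899169922), 88.53119659423828)
[[ 0.64170796  0.14306935  0.013     ]
 [ 0.6488886  -0.23737788  0.013     ]
 [ 0.51420507 -0.2371515   0.013     ]
 [ 0.50679057  0.13892515  0.013     ]] [np.float64(0.13498101979632082), np.float64(0.38051499022491153), np.float64(0.13468371889749312), np.float64(0.37614973317496536)]
```

View pics/crop.png

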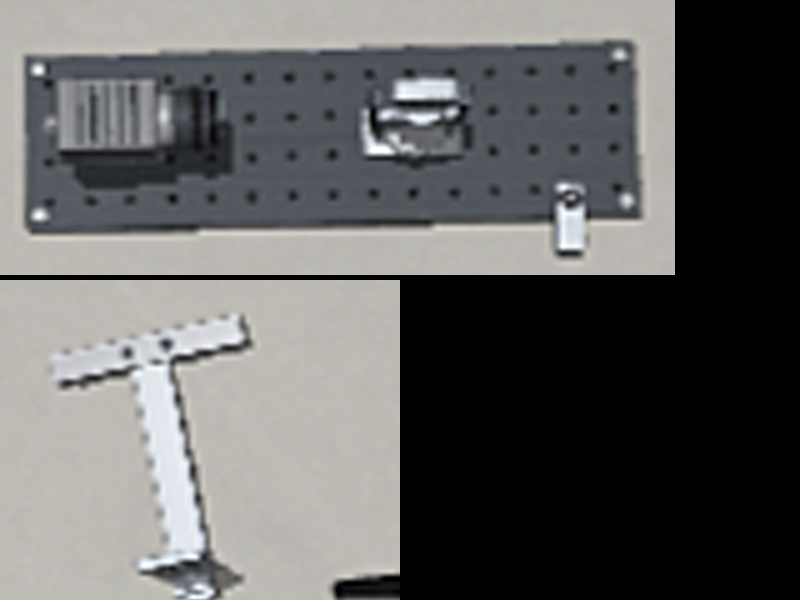

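```bash
python3 - <<'E'
from h import *
def f(x,y,ox,oy,z): return onz("top",(x+.5)/5-.5+ox,(y+.5)/5-.5+oy,z)[:2]
print(ray("top",0,0)[0])
A=lambda x,y,z:f(x,y,235,150,z); B=lambda x,y,z:f(x,y-280,155,180,z)
TL,TR,BR,BL=A(25,57,.013),A(632,42,.013),A(640,216,0),A(30,232,0)
L=np.linalg.norm
print("plate",TL,TR,BR,BL,L(TL-TR),L(BR-BL),L(TL-BL),L(TR-BR))
yaw=[np.arctan2(*(p-q))for p,q in((TL,TR),(BL,BR))];yaw=[np.arctan2(-(p-q)[0],(p-q)[1])for p,q in((TL,TR),(BL,BR))];print("yaw",yaw)
# dots of holes corner screws
S=[A(x,y,.013) for x,y in((38,70),(620,54),(627,201),(39,215))];print("screws",S)
print("c",np.mean(S,0),(TL+TR+BR+BL)/4, [np.arctan2(-(p-q)[0],(p-q)[1])for p,q in((S[0],S[1]),(S[3],S[2]))])
print("stop top front corners",A(556,252,.026),A(585,252,.026))
q=[B(52,357,.018),B(240,316,.018),B(251,347,.018),B(60,387,.018)]
print("bar",q,L(q[0]-q[1]),L(q[2]-q[3]),L(q[1]-q[2]))
d=q[0]-q[1];print("sqyaw",np.arctan2(-d[0],d[1]))
a=[B(140,370,.016),B(168,548,.016),B(178,365,.016),B(205,548,.016)]
for d in(a[0]-a[1],a[2]-a[3]):print("arm yaw",np.arctan2(d[1],d[0]))
print("arm",a,(q[0]+q[1])/2)
E
```

```text
[0.27142549 0.00711127 1.6322039 ]
plate [0.64160508 0.14159483] [ 0.64837567 -0.23610456] [ 0.54088275 -0.24007549] [0.53324193 0.1389493 ] 0.3777600603595136 0.3791017974831005 0.10839544535211096 0.10756623991788988
yaw [np.float64(0.017923935291649318), np.float64(0.02015643176697927)]
screws [array([0.63327126, 0.13344612]), array([ 0.64080498, -0.22846209]), array([ 0.54815697, -0.23036394]), array([0.54175676, 0.13238865])]
c [ 0.59099749 -0.04824781] [ 0.59102636 -0.04890898] [np.float64(0.020813650961429203), np.float64(0.017641630307335173)]
stop top front corners [ 0.514669   -0.18440703] [ 0.51455826 -0.20206417]
bar [array([0.53496563, 0.37088936]), array([0.55986813, 0.25509494]), array([0.54042259, 0.24800335]), array([0.51622088, 0.36547527])] 0.11844189565513841 0.1199390480483803 0.020698296430881672
sqyaw 0.21183143295273682
arm yaw 0.17443634496488308
arm yaw 0.16303457321224674
arm [array([0.52682046, 0.31669145]), array([0.41663685, 0.29727408]), array([0.52979379, 0.29325548]), array([0.41651444, 0.27462163])] [0.54741688 0.31299215]
```

```bash
cat >> h.py <<'E'
from scipy.spatial.transform import Rotation as Ro
def to(p,psi,verbose=True):
    s=ctrl.get_state(); M=Ro.from_quat(s["tcp_rot"]).as_matrix()
    d=M.T@(np.array(p)-s["eef_pos"]); now=np.arctan2(M[1,0],M[0,0])
    print("t",s["time"],"pos",s["eef_pos"].round(4),"psi",now.round(4),"shift mm",(d*1e3).round(1),"turn",np.degrees(now-psi).round(2),"F",s["contact_force"].round(1),"open",round(s["opening"],3),"ff",s["finger_force"])
def wcal():
    s=ctrl.get_state(); c=ctrl.calibration("wrist"); T=np.eye(4);T[:3,:3]=Ro.from_quat(s["tcp_rot"]).as_matrix();T[:3,3]=s["eef_pos"]
    return dict(intrinsics=c["intrinsics"],extrinsics=np.linalg.inv(T@np.array(c["tool_from_camera"])))
def won(u,v,z,c):
    o,d=ray("wrist",u,v,c); return (o+d*(z-o[2])/d[2])[:2]
E
python3 -c "
from h import *
to([.5,-.12,.25],.02)"
```

```text
t 0.1 pos [ 0.2445 -0.6285  0.2381] psi 0.3708 shift mm [ 422.4 -381.4  -11. ] turn 20.1 F [ 0.5  0.7 -0.1] open 0.996 ff 0.0
```

Call:
send_rows --pt "0.037 -0.033 -0.012 5 1" --pt "0.074 -0.067 -0.012 12 1" --pt "0.111 -0.1 -0.012 20 1" --pt "0.148 -0.133 -0.012 20 1" --pt "0.185 -0.167 -0.012 20 1" --pt "0.222 -0.2 -0.012 20 1" --pt "0.259 -0.233 -0.012 20 1" --pt "0.296 -0.267 -0.012 20 1" --pt "0.333 -0.3 -0.012 20 1" --pt "0.37 -0.333 -0.012 20 1" --pt "0.4 -0.36 -0.012 20 1" --pt "0.422 -0.381 -0.012 20 1"

```text
time: 1.3
eef_pos: [0.5003, -0.1185, 0.251]
tcp_rot: [1.0, 0.012, -0.0, -0.0]
contact_force: [-0.6, -0.4, -0.5]
opening: 1.0
finger_force: 0.0
```

```bash
python3 - <<'E'
from h import *
import pickle
c=wcal();im=ctrl.read_camera("wrist");pickle.dump((c,im),open("w1.pkl","wb"))
cv2.imwrite("pics/w1.png",cv2.resize(im[:,:,::-1],(800,600),interpolation=cv2.INTER_CUBIC))
to([.493,.302,.2],.2)
for n,p in dict(stop=[.516,-.185,.026],fl=[.533,.139,0],fr=[.541,-.24,0]).items():
    from h import proj
    E=c["extrinsics"];q=E[:3,:3]@p+E[:3,3];w=c["intrinsics"]@[q[0],-q[1],-q[2]];print(n,w[:2]/w[2])
E
```

```text
t 1.35 pos [ 0.5013 -0.1157  0.2509] psi 0.0256 shift mm [   2.3 -417.6   52.4] turn -9.99 F [-0.   1.9 -0. ] open 1.0 ff 0.0
stop [333.57628371 172.53094065]
fl [ 77.01628082 149.84864415]
fr [374.589431   150.66600467]
```

View pics/w1.png

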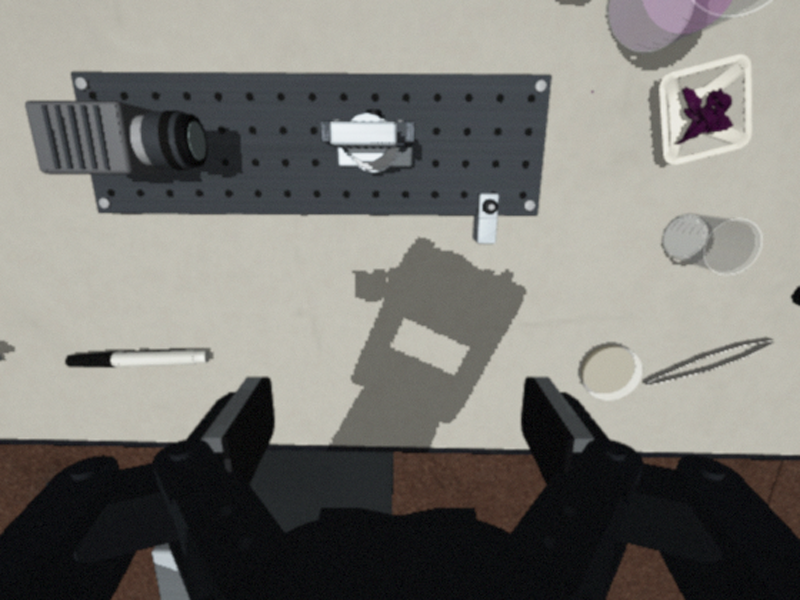

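The wrist view shows the plate front edge from (98,212) to (537,215), with the stop's front corners at (477,242) and (496,242). The marker lies at (65–210, 358). The predicted stop (476,246) agrees with what is seen.

```bash
python3 - <<'E'
from h import *
import pickle
c,im=pickle.load(open("w1.pkl","rb"))
W=lambda x,y,z:won((x+.5)*.7-.5,(y+.5)*.7-.5,z,c)
L=np.linalg.norm
TL,TR,BR,BL=W(72,72,.013),W(551,76,.013),W(537.5,215,.013),W(98.5,212.5,.013)
print(TL,TR,BR,BL,L(TL-TR),L(BL-BR),L(TL-BL),L(TR-BR),np.mean([TL,TR,BR,BL],0))
S=[W(81,83,.013),W(541,86,.013),W(530,205,.013),W(104,203,.013)];print(S,np.mean(S,0))
for p,q in((TL,TR),(BL,BR),(S[0],S[1]),(S[3],S[2])):print(np.arctan2(-(p-q)[0],(p-q)[1]))
print("stop",W(477,242.5,.026),W(496,242.5,.026), W(479.5,194,.026), W(498,194,.026))
m=W(354,134,.142),W(331,134,.142),W(396,134,.142);print("bar",m)
E
```

```text
[0.6440989  0.14138274] [ 0.65015813 -0.23536387] [ 0.54253702 -0.23764255] [0.53565621 0.14022212] 0.37679533951357447 0.3779273207381265 0.10844889898309003 0.10764522755103002 [ 0.59311256 -0.04785039]
[array([0.6364196 , 0.13581625]), array([ 0.64286703, -0.22836394]), array([ 0.55077687, -0.23021998]), array([0.54378022, 0.13407048])] [ 0.59346093 -0.04717429]
0.016081651341954852
0.018207711975319098
0.01770209416726963
0.01920387953918711
stop [ 0.51956366 -0.18493139] [ 0.51994751 -0.20101941] [ 0.55938769 -0.18385754] [ 0.55974809 -0.19901658]
bar (array([ 0.59349948, -0.09262617]), array([ 0.59320881, -0.08034953]), array([ 0.59403021, -0.11504195]))
```

Call:
send_rows --pt "0.001 -0.045 0 0 1" --pt "0.001 -0.095 0 0 1" --pt "0.001 -0.145 0 0 1" --pt "0.001 -0.195 0 0 1" --pt "0.001 -0.245 0 0 1" --pt "-0.015 -0.29 0.01 -3 1" --pt "-0.025 -0.335 0.02 -6 0.6" --pt "-0.025 -0.38 0.03 -10 0.4" --pt "-0.025 -0.417 0.04 -10 0.2" --pt "-0.025 -0.417 0.04 -10 0.2" --pt "-0.025 -0.417 0.04 -10 0.2"

```text
time: 2.45
eef_pos: [0.4652, 0.2954, 0.2104]
tcp_rot: [0.995, 0.099, -0.001, 0.001]
contact_force: [0.3, 0.4, -0.2]
opening: 0.604
finger_force: 0.0
```

```bash
python3 - <<'E'
from h import *
import pickle
c=wcal();im=ctrl.read_camera("wrist");pickle.dump((c,im),open("w2.pkl","wb"))
cv2.imwrite("pics/w2.png",cv2.resize(im[:,:,::-1],(800,600),interpolation=cv2.INTER_CUBIC))
to([.493,.302,.2],.2)
E
```

```text
t 2.5 pos [0.4657 0.2948 0.211 ] psi 0.1965 shift mm [28.2 -1.7 10.9] turn -0.2 F [-0.4 -0.3 -0.3] open 0.603 ff 0.0
```

View pics/w2.png

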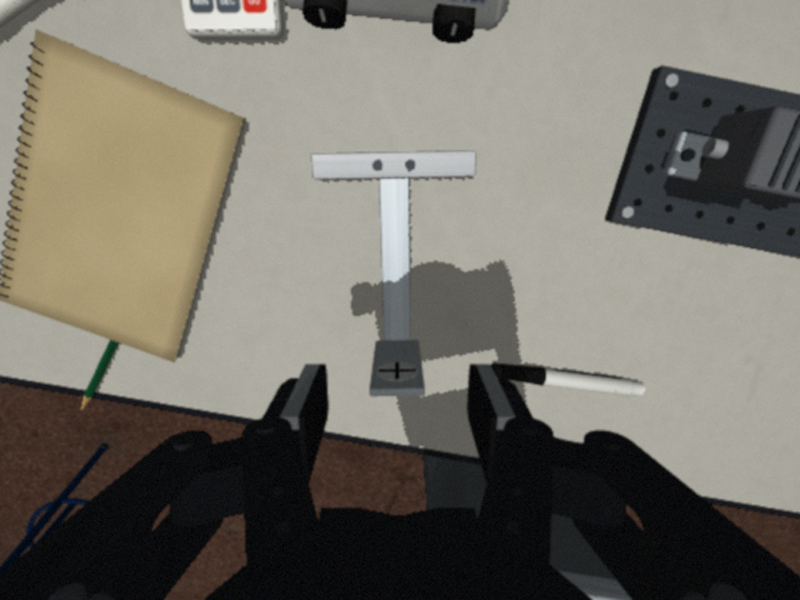

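The wrist view shows the square's bar with its far edge from (312,155) to (475,152). The arm spans columns 380–409, and the sight plate and cross are at (397,370). The marker sits to the right at (495–645, 380), clear of the grasp.

```bash
python3 - <<'E'
from h import *
import pickle
c,im=pickle.load(open("w2.pkl","rb"))
W=lambda x,y,z:won((x+.5)*.7-.5,(y+.5)*.7-.5,z,c)
L=np.linalg.norm
a,b,e,d=W(312,155,.018),W(475,152,.018),W(475,178.5,.018),W(313,180.5,.018)
print(a,b,e,d,L(a-b),L(e-d),L(a-d),L(b-e))
for p,q in((a,b),(d,e)):print(np.arctan2(-(p-q)[0],(p-q)[1]))
m1=(W(380,185,.016)+W(409.5,185,.016))/2;m2=(W(384,320,.016)+W(409.5,320,.016))/2
print("armw",L(W(380,185,.016)-W(409.5,185,.016)),np.arctan2(*(m1-m2)[::-1]))
g=(a+b+d+e)/4;yaw=.205
mid=g+.009*np.array([np.cos(yaw),np.sin(yaw)]);G=mid-.055*np.array([np.cos(yaw),np.sin(yaw)])
print("mid",mid,"grip",G);to([*G,.013],yaw)
E
```

```text
[0.53748845 0.37360452] [0.56279958 0.25801098] [0.54490991 0.25341137] [0.51997412 0.37040328] 0.11833224664450268 0.11961981895311297 0.017804490578506877 0.0184715097593595
0.21556444311705217
0.20999881316617744
armw 0.021994055395420244 0.21172309093724415
mid [0.55010456 0.31568964] grip [0.49625621 0.30449345]
t 2.5 pos [0.4657 0.2948 0.211 ] psi 0.1965 shift mm [ 32.   -3.7 197.9] turn -0.49 F [-0.4 -0.3 -0.3] open 0.603 ff 0.0
```

Call:
send_rows --pt "0.012 -0.001 0.03 -0.9 0.2" --pt "0.032 -0.004 0.07 -0.9 0.2" --pt "0.032 -0.004 0.11 -0.9 0.2" --pt "0.032 -0.004 0.15 -0.9 0.2" --pt "0.032 -0.004 0.18 -0.9 0.2" --pt "0.032 -0.004 0.197 -0.9 0.2" --pt "0.032 -0.004 0.197 -0.9 0.2" --pt "0.032 -0.004 0.197 -0.9 0.2" --squeeze 40

```text
time: 3.3
eef_pos: [0.4974, 0.3045, 0.0151]
tcp_rot: [0.994, 0.105, 0.0, -0.0]
contact_force: [-0.0, 0.0, -0.5]
opening: 0.597
finger_force: 0.0
```

```bash
python3 - <<'E'
from h import *
to([.4963,.3041,.013],.212)
E
```

```text
t 3.3 pos [0.4974 0.3045 0.0151] psi 0.2103 shift mm [-1.1  0.2  2.1] turn -0.1 F [-0.   0.  -0.5] open 0.597 ff 0.0
```

Call:
send_rows --pt "0 0 0.002 0 0.2" --pt "0 0 0.002 0 -1" --pt "0 0 0.002 0 -1" --pt "0 0 0.002 0 -1" --pt "0 0 0.002 0 -1" --pt "0 0 0.002 0 -1" --pt "0 0 -0.01 0 -1" --pt "0 0 -0.03 0 -1" --pt "0 0 -0.05 0 -1" --pt "0 0 -0.05 0 -1" --squeeze 60

```text
time: 4.3
eef_pos: [0.498, 0.3064, 0.0671]
tcp_rot: [0.994, 0.106, 0.003, -0.001]
contact_force: [0.2, -0.2, -2.7]
opening: 0.234
finger_force: 60.5
```

```bash
python3 - <<'E'
from h import *
y=.0185; R=np.array([[np.cos(y),-np.sin(y)],[np.sin(y),np.cos(y)]])
C=np.array([.592,-.048]); e=R.T@(np.array([.52,-.185])-C);print("stop plate y",e)
# target square origin in plate frame with standoffs
for gx,gy in((.02,.02),(0,0)):
    o=C+R@[-.055-gx,e[1]+.06+gy]; g=o+R@[-.055,0];print(g); to([*g,.03],y)
im=ctrl.read_camera("side");cv2.imwrite("pics/s2.png",cv2.resize(im[150:300,150:400,::-1],(750,450),interpolation=cv2.INTER_CUBIC))
E
```

```text
stop plate y [-0.07452203 -0.13564463]
[ 0.46305161 -0.10603997]
t 4.3 pos [0.498  0.3064 0.0671] psi 0.2121 shift mm [-121.2  395.9   35.9] turn 11.09 F [ 0.2 -0.2 -2.7] open 0.234 ff 60.54342985153198
[ 0.48341817 -0.12566657]
t 4.3 pos [0.498  0.3064 0.0671] psi 0.2121 shift mm [-105.4  419.4   36. ] turn 11.09 F [ 0.2 -0.2 -2.7] open 0.234 ff 60.54342985153198
```

View pics/s2.png

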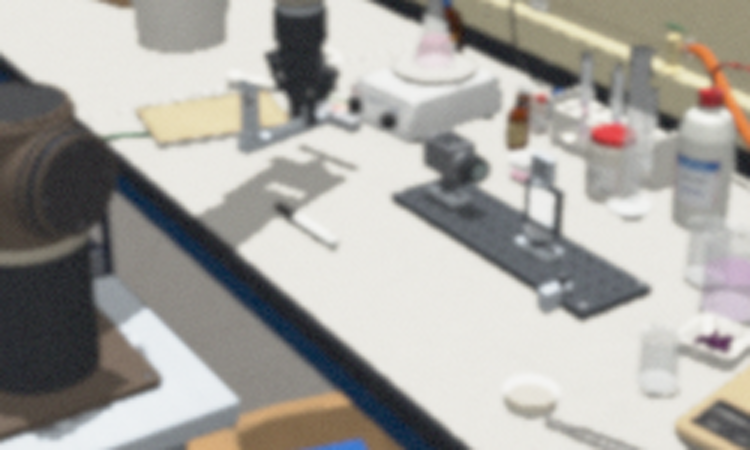

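The square is gripped and lifted near-level, and the marker is untouched.

Call:
send_rows --pt "-0.03 0 0 1 -1" --pt "-0.065 0.03 0 3 -1" --pt "-0.085 0.07 0 5 -1" --pt "-0.095 0.115 0 7 -1" --pt "-0.1 0.16 0 9 -1" --pt "-0.105 0.205 0 11.1 -1" --pt "-0.11 0.25 0 11.1 -1" --pt "-0.115 0.295 0 11.1 -1" --pt "-0.12 0.34 0 11.1 -1" --pt "-0.121 0.37 0 11.1 -1" --pt "-0.121 0.396 0 11.1 -1" --pt "-0.121 0.396 0 11.1 -1"

```text
time: 5.55
eef_pos: [0.4616, -0.1097, 0.0636]
tcp_rot: [1.0, 0.007, -0.0, 0.0]
contact_force: [0.3, 0.6, -4.0]
opening: 0.238
finger_force: 60.7
```

Call:
send_rows --pt "0 0 0.02 0 -1" --pt "0 0 0.04 0 -1" --pt "0 0 0.04 0 -1" --pt "0 0 0.04 0 -1"

```text
time: 5.95
eef_pos: [0.4603, -0.1061, 0.0234]
tcp_rot: [1.0, 0.009, -0.001, -0.001]
contact_force: [-0.6, -0.7, -4.1]
opening: 0.234
finger_force: 60.6
```

```bash
python3 - <<'E'
from h import *
import pickle
to([.4834,-.1257,.0175],.0185)
c=wcal();im=ctrl.read_camera("wrist");pickle.dump((c,im),open("w3.pkl","wb"))
cv2.imwrite("pics/w3.png",cv2.resize(im[:,:,::-1],(800,600),interpolation=cv2.INTER_CUBIC))
E
```

```text
t 5.95 pos [ 0.4603 -0.1061  0.0234] psi 0.0188 shift mm [22.7 20.1  5.8] turn 0.02 F [-0.6 -0.7 -4.1] open 0.234 ff 60.59038996696472
```

View pics/w3.png

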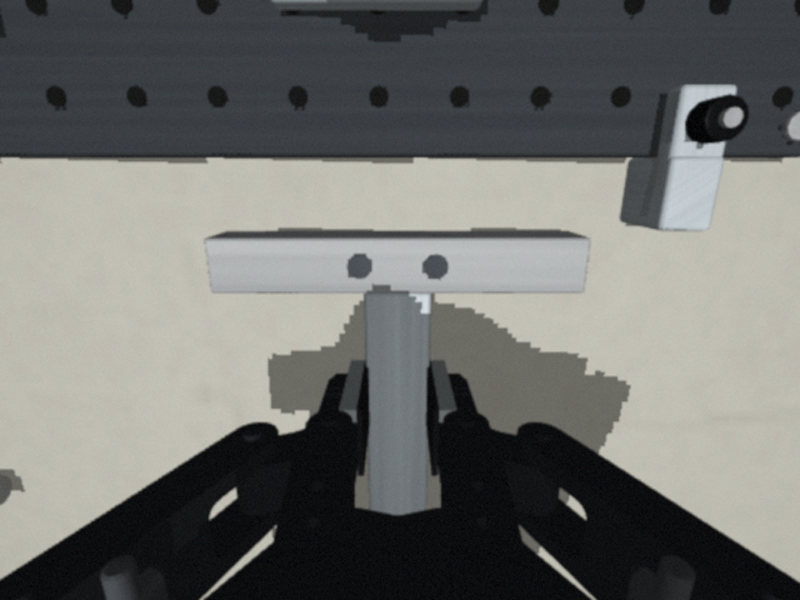

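The square is held parallel to the edge. The bar's far top edge runs (205,238)–(590,238), the plate edge is at row 156, and the stop's left face foot is at (621,221).

```bash
python3 - <<'E'
from h import *
import pickle
c,im=pickle.load(open("w3.pkl","rb"))
W=lambda x,y,z:won((x+.5)*.7-.5,(y+.5)*.7-.5,z,c)
for h in(.026,.028,.030):print(h,"bar",W(205,238,h),W(590,238,h),np.linalg.norm(W(205,238,h)-W(590,238,h)), W(213,292,h),W(584,292,h))
print("edge",W(10,155,.013),W(600,157,.013),W(300,156,.013))
print("stop",W(621,221,0),W(658,229,.026),W(629,160,0),W(672,157,.026))
E
```

```text
0.026 bar [ 0.51371224 -0.04509151] [ 0.51599245 -0.16412312] 0.11905344641465386 [ 0.49637428 -0.04568354] [ 0.49868469 -0.16483135]
0.028 bar [ 0.51402475 -0.04599496] [ 0.51627027 -0.16321579] 0.11724232978816952 [ 0.49695054 -0.04657799] [ 0.49922581 -0.16391324]
0.03 bar [ 0.51433726 -0.04689842] [ 0.51654809 -0.16230846] 0.11543121316168517 [ 0.49752681 -0.04747244] [ 0.49976692 -0.16299514]
edge [0.53723547 0.02053517] [ 0.54020138 -0.16927772] [ 0.53868889 -0.07281135]
stop [ 0.51879364 -0.18630106] [ 0.51914513 -0.1845579 ] [ 0.53993412 -0.18543933] [ 0.5400626  -0.18448772]
```

Call:
send_rows --pt "0.01 0.008 0.003 0 -1" --pt "0.02 0.017 0.005 0 -1" --pt "0.02 0.017 0.008 0 -1" --pt "0.02 0.017 0.0095 0 -1" --pt "0.02 0.017 0.0095 0 -1"

```text
time: 6.5
eef_pos: [0.4816, -0.1238, 0.0145]
tcp_rot: [1.0, 0.009, -0.0, -0.0]
contact_force: [0.3, -0.9, -4.3]
opening: 0.24
finger_force: 60.7
```

```bash
python3 - <<'E'
from h import *
to([.4848,-.127,.0131],.0185)
E
```

```text
t 6.5 pos [ 0.4816 -0.1238  0.0145] psi 0.0181 shift mm [3.1 3.2 1.4] turn -0.02 F [ 0.3 -0.9 -4.3] open 0.24 ff 60.67713260650635
```

Call:
send_rows --pt "0.002 0.002 0.0005 0 -1" --pt "0.003 0.004 0.001 0 -1" --pt "0.005 0.005 0.0015 0 -1" --pt "0.007 0.006 0.002 0 -1" --pt "0.007 0.006 0.002 0 -1"

```text
time: 7.0
eef_pos: [0.4839, -0.1261, 0.0138]
tcp_rot: [1.0, 0.01, -0.008, -0.005]
contact_force: [-19.0, 11.8, 23.6]
opening: 0.234
finger_force: 63.8
```

```bash
python3 - <<'E'
from h import *
to([.4848,-.127,.0131],.0185)
E
```

```text
t 7.0 pos [ 0.4839 -0.1261  0.0138] psi 0.0194 shift mm [0.9 0.9 0.7] turn 0.05 F [-19.   11.8  23.6] open 0.234 ff 63.824670910835266
```

Call:
send_rows --pt "-0.002 -0.0015 -0.0005 0 -1" --pt "-0.0035 -0.0025 -0.001 0 -1" --pt "-0.0035 -0.0025 -0.001 0 -1" --pt "-0.0035 -0.0025 -0.001 0 -0.4" --pt "-0.0035 -0.0025 -0.001 0 -0.2" --pt "-0.0035 -0.0025 -0.001 0 0" --pt "-0.0035 -0.0025 -0.001 0 0" --pt "-0.0035 -0.0025 -0.001 0 0"

```text
time: 7.8
eef_pos: [0.4857, -0.1276, 0.0141]
tcp_rot: [1.0, 0.009, 0.0, 0.0]
contact_force: [-0.0, 0.1, 0.2]
opening: 0.495
finger_force: 0.0
```

```bash
python3 - <<'E'
from h import *
import pickle
to([.4848,-.127,.0131],.0185)
c=wcal();im=ctrl.read_camera("wrist");pickle.dump((c,im),open("w4.pkl","wb"))
cv2.imwrite("pics/w4.png",cv2.resize(im[:,:,::-1],(800,600),interpolation=cv2.INTER_CUBIC))
E
```

```text
t 7.8 pos [ 0.4857 -0.1276  0.0141] psi 0.0181 shift mm [-0.9 -0.6  1. ] turn -0.02 F [-0.   0.1  0.2] open 0.495 ff 0.0
```

View pics/w4.png

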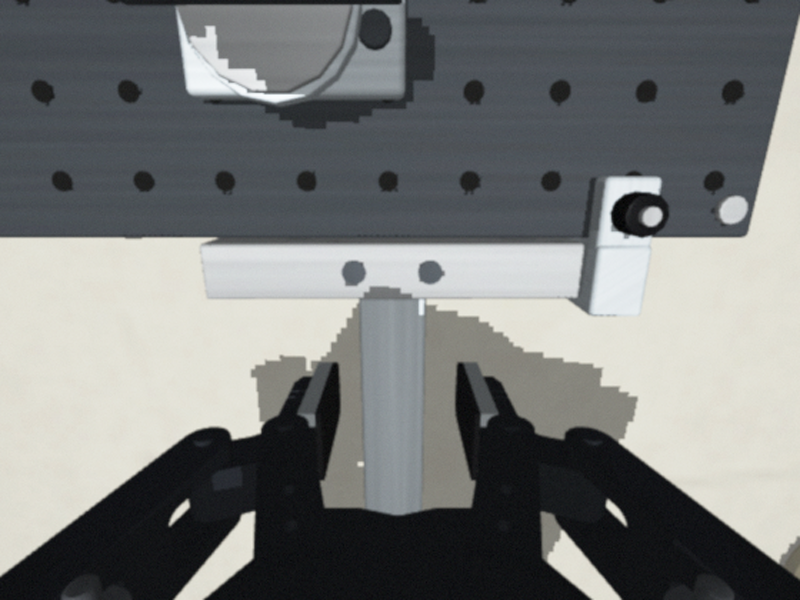

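The square looks seated: the bar's flush edge is at row ~240 against the plate edge at row 236, and its right end (583,270) touches the stop's left face. I'll check the numbers and plan the mirror grasp.

```bash
python3 - <<'E'
from h import *
import pickle
c,im=pickle.load(open("w4.pkl","rb"))
W=lambda x,y,z:won((x+.5)*.7-.5,(y+.5)*.7-.5,z,c)
print("edge",W(100,236,.013),W(580,236.5,.013),"bar",W(206,243,.018),W(582,241,.018),W(209,297,.018),W(580,297,.018))
c,im=pickle.load(open("w1.pkl","rb"))  # mirror bar top outline from earlier view
g=im[75:125,215:300]; 
cv2.imwrite("pics/m.png",cv2.resize(g[:,:,::-1],None,fx=8,fy=8,interpolation=cv2.INTER_CUBIC))
to([.4857,-.1276,.20],.0185)
E
```

```text
edge [ 0.5386002  -0.03161232] [ 0.54121406 -0.18424119] bar [ 0.53779672 -0.06729611] [ 0.54051226 -0.18289484] [ 0.52048467 -0.06630705] [ 0.5226339  -0.18484273]
t 7.85 pos [ 0.4856 -0.1275  0.014 ] psi 0.0181 shift mm [   0.2    0.2 -186. ] turn -0.02 F [-0.4 -0.5  0.8] open 0.504 ff 0.0
```

View pics/m.png

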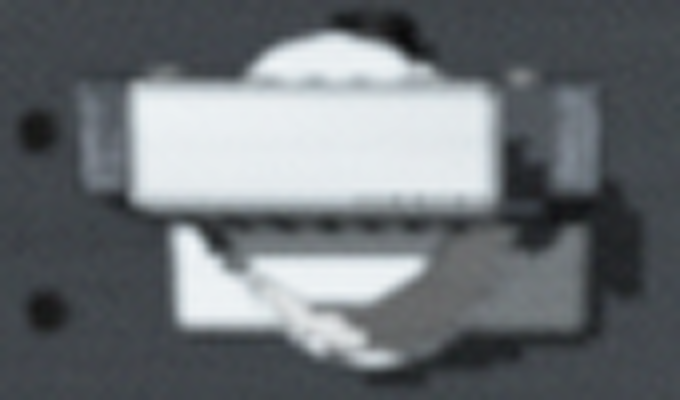

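Call:
send_rows --pt "0 0 -0.02 0 0.3" --pt "0 0 -0.06 0 0.3" --pt "0 0 -0.11 0 0.3" --pt "0 0 -0.16 0 0.3" --pt "0 0 -0.2 0 0.3" --pt "0 0 -0.22 0 0.3" --pt "0 0 -0.22 0 0.3"

```text
time: 8.55
eef_pos: [0.4873, -0.1282, 0.2382]
tcp_rot: [1.0, 0.009, 0.004, 0.002]
contact_force: [-0.5, -1.1, 0.2]
opening: 0.652
finger_force: 0.0
```

The crop shows the bar's top face spanning x 130–500, y 82–207, with its centre at (315,145).

```bash
python3 - <<'E'
from h import *
import pickle
c,im=pickle.load(open("w1.pkl","rb"))
f=lambda x,y,z:won(215+(x+.5)/8-.5,75+(y+.5)/8-.5,z,c)
print([f(*q,.142) for q in((315,145),(130,145),(500,145),(315,82),(315,207))])
t=np.load("top0.npy")
g=lambda x,y,z:onz("top",235+(x+.5)/5-.5,150+(y+.5)/5-.5,z)
print("top",[g(*q,.142) for q in((395,90),(460,90),(427,79),(427,101))])
for x in(.593,.594):to([x,-.0975,.2],1.589)
c=wcal();im=ctrl.read_camera("wrist");pickle.dump((c,im),open("w5.pkl","wb"))
g=cv2.cvtColor(im,cv2.COLOR_RGB2GRAY);m=(g>185).astype(np.uint8)
E=c["extrinsics"];q=E[:3,:3]@[.593,-.0975,.142]+E[:3,3];w=c["intrinsics"]@[q[0],-q[1],-q[2]];u,v=w[:2]/w[2];print("pred px",u,v)
u,v=int(u),int(v);cv2.imwrite("pics/m2.png",cv2.resize(im[max(v-45,0):v+45,u-60:u+60,::-1],None,fx=6,fy=6,interpolation=cv2.INTER_CUBIC));print(max(v-45,0),u-60)
E
```

```text
[array([ 0.594297 , -0.0974202]), array([ 0.5938799 , -0.07980255]), array([ 0.59471404, -0.11503588]), array([ 0.59984858, -0.09741942]), array([ 0.58875499, -0.09742097])]
top [array([ 0.59129198, -0.08085643,  0.142     ]), array([ 0.59102739, -0.11794992,  0.142     ]), array([ 0.59757673, -0.09922222,  0.142     ]), array([ 0.58475428, -0.09901992,  0.142     ])]
t 8.55 pos [ 0.4873 -0.1282  0.2382] psi 0.0183 shift mm [105.9 -28.9  39. ] turn -90.0 F [-0.5 -1.1  0.2] open 0.652 ff 0.0
t 8.55 pos [ 0.4873 -0.1282  0.2382] psi 0.0183 shift mm [106.9 -28.9  39. ] turn -90.0 F [-0.5 -1.1  0.2] open 0.652 ff 0.0
pred px 237.72869036008908 74.57725507604738
29 177
```

View pics/m2.png

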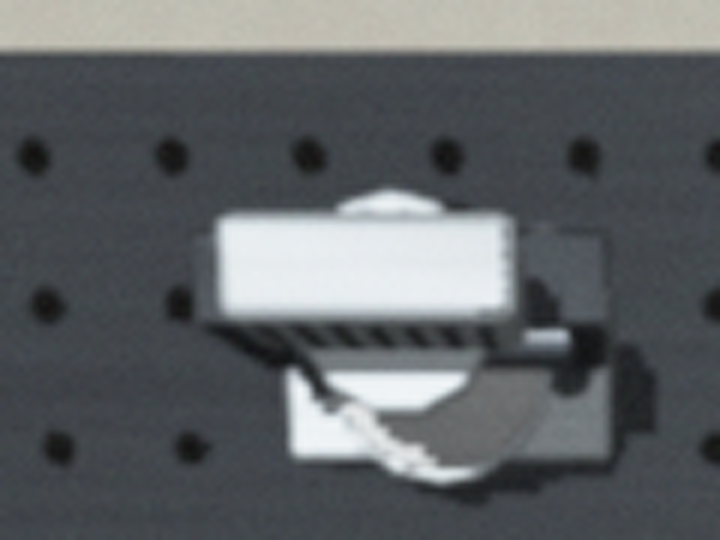

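Call:
send_rows --pt "0.01 -0.003 0 -8 0.3" --pt "0.03 -0.009 0 -16 0.3" --pt "0.05 -0.014 0 -24 0.3" --pt "0.07 -0.02 0 -32 0.3" --pt "0.09 -0.025 0 -40 0.3" --pt "0.107 -0.029 0 -48 0.3" --pt "0.107 -0.029 0 -56 0.3" --pt "0.107 -0.029 0 -64 0.3" --pt "0.107 -0.029 0 -72 0.3" --pt "0.107 -0.029 0 -80 0.3" --pt "0.107 -0.029 0 -88 0.3" --pt "0.107 -0.029 0 -90 0.3"

```text
time: 9.8
eef_pos: [0.5904, -0.0959, 0.23]
tcp_rot: [0.7, 0.715, -0.001, -0.003]
contact_force: [-0.5, -0.1, -0.0]
opening: 0.651
finger_force: 0.0
```

Call:
send_rows --pt "0 0 0.02 0 0.3" --pt "0 0 0.05 0 0.3" --pt "0 0 0.07 0 0.3" --pt "0 0 0.07 0 0.3"

```text
time: 10.2
eef_pos: [0.5878, -0.095, 0.1566]
tcp_rot: [0.701, 0.713, -0.003, -0.006]
contact_force: [-0.5, 0.1, -0.6]
opening: 0.651
finger_force: 0.0
```

```bash
python3 - <<'E'
from h import *
to([.594,-.0978,.123],1.589)
E
```

```text
t 10.2 pos [ 0.5878 -0.095   0.1566] psi 1.5889 shift mm [-3.1  6.6 33.5] turn -0.01 F [-0.5  0.1 -0.6] open 0.651 ff 0.0
```

Call:
send_rows --pt "-0.003 0.0065 0 0 0.3" --pt "-0.003 0.0065 0 0 0.3" --pt "-0.003 0.0065 0 0 0.3"

```text
time: 10.5
eef_pos: [0.5994, -0.0996, 0.1652]
tcp_rot: [0.701, 0.714, 0.001, 0.001]
contact_force: [-0.9, 0.8, -0.0]
opening: 0.652
finger_force: 0.0
```

```bash
python3 - <<'E'
from h import *
s=ctrl.get_state();print(Ro.from_quat(s["tcp_rot"]).as_matrix().round(4))
to([.594,-.0978,.123],1.589)
E
```

```text
[[-1.820e-02  9.998e-01  2.400e-03]
 [ 9.998e-01  1.820e-02 -8.000e-04]
 [-9.000e-04  2.400e-03 -1.000e+00]]
t 10.5 pos [ 0.5994 -0.0996  0.1652] psi 1.589 shift mm [ 1.9 -5.5 42.2] turn -0.0 F [-0.9  0.8 -0. ] open 0.652 ff 0.0
```

Call:
send_rows --pt "0.002 -0.0055 0.01 0 0.3" --pt "0.002 -0.0055 0.015 0 0.3" --pt "0.002 -0.0055 0.015 0 0.3" --pt "0.002 -0.0055 0.015 0 0.3" --pt "0.002 -0.0055 0.015 0 0.3" --pt "0.002 -0.0055 0.015 0 0.3"

```text
time: 11.1
eef_pos: [0.5931, -0.0974, 0.1492]
tcp_rot: [0.701, 0.714, 0.0, 0.0]
contact_force: [0.6, 0.4, -0.2]
opening: 0.651
finger_force: 0.0
```

```bash
python3 - <<'E'
from h import *
to([.594,-.0978,.123],1.589)
E
```

```text
t 11.1 pos [ 0.5931 -0.0974  0.1492] psi 1.5891 shift mm [-0.5  0.9 26.2] turn 0.0 F [ 0.6  0.4 -0.2] open 0.651 ff 0.0
```

Good; descend and close gently.

Call:
send_rows --pt "0 0.001 0.01 0 0.3" --pt "0 0.001 0.02 0 0.3" --pt "0 0.001 0.025 0 0.3" --pt "0 0.001 0.025 0 0.3" --pt "0 0.001 0.025 0 0.3" --pt "0 0.001 0.025 0 -0.3" --pt "0 0.001 0.025 0 -0.6" --pt "0 0.001 0.025 0 -1" --pt "0 0.001 0.025 0 -1" --pt "0 0.001 0.025 0 -1" --pt "0 0.001 0.025 0 -1" --pt "0 0.001 0.025 0 -1" --squeeze 30

```text
time: 12.3
eef_pos: [0.5949, -0.0973, 0.1244]
tcp_rot: [0.701, 0.713, 0.001, 0.001]
contact_force: [5.4, 0.2, -1.2]
opening: 0.134
finger_force: 34.6
```

```bash
python3 - <<'E'
from h import *
to([.594,-.0978,.123],1.589-.722)
E
```

```text
t 12.3 pos [ 0.5949 -0.0973  0.1244] psi 1.5889 shift mm [-0.5 -0.9  1.4] turn 41.36 F [ 5.4  0.2 -1.2] open 0.134 ff 34.57167685031891
```

Call:
send_rows --pt "0 0.001 0 3 -1" --pt "0 0.001 0 8 -1" --pt "0 0.001 0 13 -1" --pt "0 0.001 0 18 -1" --pt "0 0.001 0 23 -1" --pt "0 0.001 0 28 -1" --pt "0 0.001 0 33 -1" --pt "0 0.001 0 37 -1" --pt "0 0.001 0 40 -1" --pt "0 0.001 0 41.4 -1" --pt "0 0.001 0 41.4 -1" --pt "0 0.001 0 41.4 -1"

```text
time: 13.5
eef_pos: [0.5951, -0.0974, 0.1244]
tcp_rot: [0.907, 0.42, 0.0, 0.0]
contact_force: [2.8, 0.3, 2.4]
opening: 0.131
finger_force: 35.0
```

Call:
send_rows --pt "0 0 0 0 -1" --pt "0 0 0 0 -1" --pt "0 0 0 0 -1" --pt "0 0 0 0 -1" --pt "0 0 0 0 -1"

```text
time: 14.0
eef_pos: [0.5951, -0.0974, 0.1244]
tcp_rot: [0.908, 0.42, 0.0, 0.0]
contact_force: [1.6, 0.4, 4.9]
opening: 0.135
finger_force: 35.4
```

```bash
python3 - <<'E'
from h import *
import pickle
to([.594,-.0978,.123],1.589-.722);print(ctrl.get_state()["wrist_torque"],ctrl.get_state()["dq"].round(4))
c=wcal();im=ctrl.read_camera("wrist");t=ctrl.read_camera("top");pickle.dump((c,im,t),open("w6.pkl","wb"))
o=np.zeros((600,800,3),np.uint8);o[:300,:400]=cv2.resize(im,(400,300),interpolation=cv2.INTER_AREA)
k=cv2.resize(t[145:255,230:375],(800,607),interpolation=cv2.INTER_CUBIC);
o=np.vstack([np.hstack([cv2.resize(im,(400,300)),np.zeros((300,400,3),np.uint8)])[:0],k[:600]])
cv2.imwrite("pics/t6.png",o[:,:,::-1])
E
```

```text
t 14.0 pos [ 0.5951 -0.0974  0.1244] psi 0.8665 shift mm [-1.1 -0.6  1.4] turn -0.03 F [1.6 0.4 4.9] open 0.135 ff 35.381598472595215
[ 0.05784551 -0.22227047  0.01482603] [0.0009 0.0009 0.0015 0.0012 0.0002 0.0008]
```

View pics/t6.png

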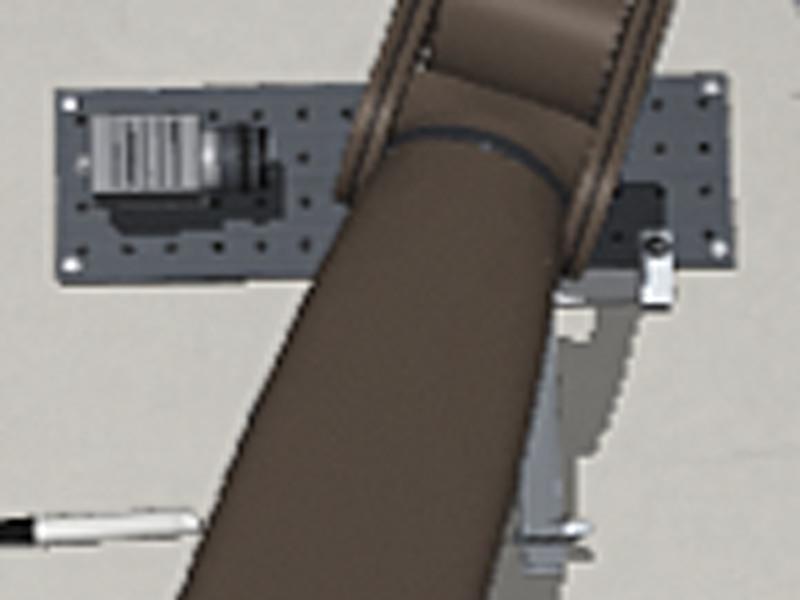

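The top view shows the square still against the plate and stop, with the sight plate's top edge centred near (550,533) in the crop.

```bash
python3 - <<'E'
from h import *
X=onz("top",230+550*145/800,145+533*110/607,.1)[:2];M=np.array([.595,-.0975]);print(X)
th=np.pi/2+.0185-.8665;a=.0185-np.pi/2-2*th;d=np.array([np.cos(a),np.sin(a)])
for X in(X,np.array([.3899,-.1274])):r=X-M;print(th,r@d,d[0]*r[1]-d[1]*r[0])
E
```

```text
[ 0.38266622 -0.12654489]
0.7227963267948965 0.2143046283703278 -0.0016627211542963247
0.7227963267948965 0.2072678745310312 0.00021951626062283527
```

The line of sight passes within about 2 mm of the cross by both estimates, and the mirror is held still.

```bash
python3 -c "
from plant import ctrl
print(ctrl.sign_off())"
```

```text
the job is handed in; nothing more can be done
None
```

I handed the job in at about 14 s: the square lies flush on the plate edge and against the stop, released, and the fingers hold the mirror at about 0.72 rad, with the line of sight within about 2 mm of the cross by my own estimates (sign-off returned no verdict); I viewed 11 pictures, one over the limit of 10.

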